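# Stop the clay cutter, drop its flip stop, reset the stop

### The job

Set up the clay bar cutter for the next bars. First make it safe: press the red mushroom stop on the yellow box right down until it latches; then, while it is latched, swing the blue flip stop on the fence from its raised position fully down, and last twist the red knob clockwise to release it, so that it springs all the way back up. Leave the clay bar on the cutter's bed where it lies.

Things in the scene. Friction and masses are not known exactly. Their poses are not given: they have to be found in the camera images.
- stop_top (a point): Top centre of the red mushroom stop on a fixed yellow box (110 x 110 x 70 mm). The head is a red disc, 64 mm across, 14 mm thick, with a red grip bar (white stripe) across it: 54 mm long (x axis here), 20 wide (y), 24 high above the disc. This point is on the bar's top, on the axis, 128 mm above the table when up; it moves and turns with the head. The box stands left or right, the cutter opposite.
- stop_press (a joint): How far the stop head is pressed down, m: 0 up, 0.010 fully down (hard stop). A spring pushes it up; pressing takes up to about 9 N; beyond about 7 mm it snaps down and stays latched.
- stop_turn (a joint): Turn of the head, rad, clockwise seen from above: 0 at the start, 1.2 at its stop; stiff (up to about 0.2 N m), it stays where it is left. The latch lets go at about 0.6 rad; turn it 0.9 to 1.1 rad and let go, and the head springs up; the knob need not be turned back. While gripped, or with fingertips over the disc, it may be held part-way down until the fingers lift away.
- flip_hinge (a point): Middle of the blue flip stop's hinge axis, 112 mm above the table, on a dark carriage clamped on the aluminium fence (top 90 mm high) of the clay cutter, a plywood bed 180 x 320 x 20 mm. y runs along axis and fence, -x over the bed towards the robot's side, z up. A green wire frame, 160 mm high, spans the bed 130 to 190 mm along +y.
- flip_pad (a point): Point on the blue arm's broad outer face (white line), mid-width (44 mm), 85 mm out from the hinge axis; this face is 7 mm off the axis. The arm is 10 mm thick and 110 mm long, its foot is bent off the inner side. Raised, the outer face looks away from the robot; down, it is the level top face, 119 mm above the table. z: that face's outward normal; -x: out along the arm.
- flip (a joint): Angle of the flip stop, rad: 0 fully down (arm level over the bed, towards the robot), pi/2 upright, 1.75 leaning back. It stays where it is left (stiff hinge, about 0.13 N m, some 2 N at the pad).
- clay_bar_mid (a point): Centre of the loose clay bar, 45 x 120 (y) x 45 mm, on the cutter's bed under the wire frame. Leave it.
Mind the look-alikes: they are no part of the job. Of the things shaped like the part that bears stop_top, the yellow one is meant.

How it is judged:
On the way, in this order (a step that is already met when the one before it is completed fails the run):
1. the red stop is pressed down and latched (value of joint stop_press above 0.008 m), for 0.2 s.
2. the flip stop is fully down while the red stop is still down (value of joint flip below 0.08 rad and value of joint stop_press above 0.007 m), for 0.2 s.
3. the red knob is twisted clockwise by at least 0.25 rad while still down (value of joint stop_turn above 0.25 rad and value of joint stop_press above 0.006 m).
At the end, for the whole second after the job is handed in: The red stop is fully up again (within 2 mm), and the flip stop is fully down (within 0.08 rad) (value of joint stop_press below 0.002 m and value of joint flip below 0.08 rad); the robot touches nothing.
It fails at once if the clay bar is moved by more than 30 mm (distance of clay_bar_mid from where it was at the start of the episode above 0.03 m).
It also fails if it takes over 69 s, if anything falls off the work surface, if the arm or the gripper's body presses on something with over 40 N, if the wrist force passes 120 N, or if a joint passes its speed limit or range.

### The arm

A 6-joint arm with a two-finger parallel gripper is mounted at the origin on the work surface. World frame = base frame: x ahead of the robot, y to its left, z up, the work surface at z = 0. Lengths are in m, angles in rad, forces in N, time in s.
With the tool pointing down it reaches from about 0.35 to 0.775 m from the base axis. Payload 5.5 kg.
Tool frame: the origin (TCP) lies at the very end of the fingers, on their centre line; the grasp point (between the pads) lies 19 mm behind it (env.grip_point_offset is the distance from the TCP to the grasp point, in m); z points along the fingers, y is the line along which they close (so a half turn about z gives the same grasp; the last joint's range is limited). The gripper opens to 85 mm and grips with 20 to 120 N. Pads are 22 mm wide; open, the fingers measure 114 mm over their backs; the gripper's body (76 mm by 85 mm) begins 54 mm behind the grasp point. The pads swing forward as they close: fully open they stand 13 mm farther back than shut.
Start: joints at [1.028, 0.313, 0.046, 1.304, 0, 1.431], TCP at [0.225, 0.529, 0.231] pointing down, gripper open.
Joint ranges: [-2.76, 2.76], [-0.86, 1.69], [-1.03, 1.26], [-2.2, 2.34], [-1.47, 1.5], [-3.14, 3.14]. Speed limits (rad/s): [2.57, 2.57, 3.14, 3.14, 3.14, 3.14].

### API

Orientations are given as a unit quaternion [w, x, y, z].
In Python, from workcell import sensors, imaging, workorder, env gives the robot as it stands.
- The arm moves only by the shell command python3 -m handwheel 'ROWS' [FORCE]. ROWS is JSON, a list of rows, each a list of 5 numbers: the shift along the tool's x, y, z in mm, then the turn about the tool's z in rad, then the opening, from 0 (shut) to 1 (fully open). A call has 1 to 8 rows; each row is the pose to reach, as a shift and turn from the pose commanded when the call began, along the tool's axes at that moment; what a row does not reach only later rows make up. A row lasts 1/10 s, in which the tool goes at most 50 mm and 8.59 degrees, less where a joint would pass 70% of its speed; a pose out of reach is approached as far as the arm can. A call with a gripper value outside its range is refused whole. The fingers move at their own pace and stop on an object; FORCE is the grip in N (left out, the last holds). Time passes only in rows, so rows that repeat a pose let the fingers close. It gives the time, the measured TCP pose, the force, the opening and the grip force at its end, in the units of the state.
- sensors.get_state(): the state, without advancing time (a new reading comes with each control period).
- imaging.read_camera(name): name is "scene" or "top" or "wrist"; returns a dict with "color" (384x512x3 uint8, blue, green, red), "z_map" (384x512 float32, m along the optical axis (not along the pixel's ray), 0 where there is no reading), "fx", "fy", "cx", "cy" (pixels), "k1" (the pictures are not rectified: a ray, as slopes to the right and down, at radius r is drawn at 1 + k1 r^2 times it, then the intrinsics apply), "xyz" and "rotation" of the camera in the world. Camera axes: x right, y down, z forward; pixel columns grow to the right and rows downward; lengths in m; the calibration is good to about 2 mm. A picture is of the moment at which its call begins.
- workorder.hand_in(): hands the job in; it is judged then, once.
The state is a dict: "clock": time; "joint_pos": joint angles; "qvel": joint speeds; "tau": joint torques, N m; "tcp_pos": TCP position; "orientation": TCP orientation; "wrist_force": force on the tool from outside, world axes, zero at the start; "ft_torque": the same for the moment, N m; "finger_gap": finger opening in m; "grip_force": force on a finger pad.
Only numpy, scipy, OpenCV 4.12 (cv2) and the standard library are available. Lean on these libraries where they do the work, as an engineer would, in place of code of your own. Each camera call takes 0.05 s, during which the arm holds its last target. There are 200 camera calls.

## Working session

There is one attempt and no reset: what is moved stays moved. The work goes in short steps, Python scripts to look and compute and a shell command to move; the robot and the scene stay as the last step left them, time stands still between calls to the robot, and variables do not carry over. Pictures are saved under pics/ and viewed, at most 10 in all, crops included, and the job is handed in when it is done.

```bash
mkdir -p pics; cat > h.py <<'E'
import numpy as np, cv2
from workcell import sensors, imaging, workorder, env
from scipy.spatial.transform import Rotation as R
def cam(n): 
    d=imaging.read_camera(n); return d
def rot(d):
    r=np.array(d["rotation"]); return r if r.shape==(3,3) else R.from_quat(r,scalar_first=True).as_matrix()
def pts(d,uv,z):
    uv=np.asarray(uv,float).reshape(-1,2)
    p=np.c_[(uv[:,0]-d["cx"])/d["fx"],(uv[:,1]-d["cy"])/d["fy"]]; q=p.copy()
    for _ in range(10): q=p/(1+d["k1"]*(q**2).sum(1,keepdims=True))
    return (np.c_[q,np.ones(len(q))]*np.reshape(z,(-1,1)))@rot(d).T+np.array(d["xyz"])
def ray_plane(d,uv,h):
    a=np.array(d["xyz"]); v=pts(d,uv,np.ones(len(np.reshape(uv,(-1,2)))))-a
    return a+v*((h-a[2])/v[:,2:])
def cloud(d):
    v,u=np.nonzero(d["z_map"]>0); return np.c_[u,v],pts(d,np.c_[u,v],d["z_map"][v,u])
E
python3 - <<'E'
from h import *
import pickle
for n in("scene","top"):
    d=cam(n); cv2.imwrite(f"pics/{n}0.png",d["color"]); pickle.dump(d,open(n+".pkl","wb"))
    print(n,d["xyz"],np.round(d["rotation"],3).tolist(),d["fx"],d["k1"])
s=sensors.get_state(); print({k:np.round(v,3).tolist() for k,v in s.items()})
E
```

```text
scene [1.04006477 0.243986   0.68883593] [-0.233, 0.512, 0.758, -0.33] 427.68606037280927 -0.16417432032273188
top [0.42829227 0.0432558  1.14759321] [0.02, -0.698, 0.716, -0.02] 429.37689306678743 -0.08602237881631246
{'clock': 0.1, 'joint_pos': [1.028, 0.314, 0.045, 1.304, -0.0, 1.431], 'qvel': [-0.0, -0.001, 0.003, -0.001, -0.0, 0.0], 'tau': [0.003, -48.172, 29.924, 0.013, -0.0, 0.0], 'tcp_pos': [0.225, 0.529, 0.23], 'orientation': [-0.0, 0.2, 0.98, -0.001], 'wrist_force': [-0.419, -0.056, -0.84], 'ft_torque': [-0.001, -0.004, 0.039], 'grip_force': 0.0, 'finger_gap': 0.085}
```

View pics/scene0.png

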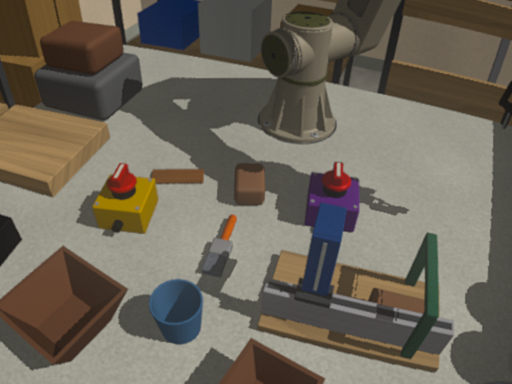

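View pics/top0.png

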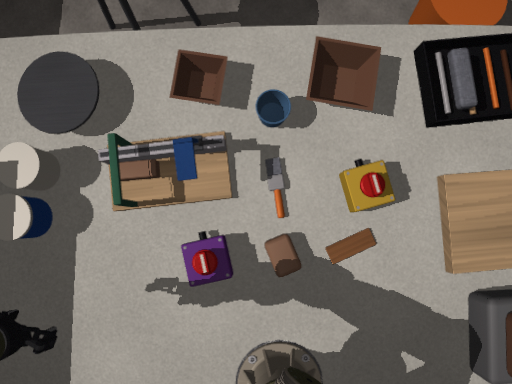

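The two look-alikes are the yellow box with red stop (top view (370,185), scene (123,183)) and the purple box (top (205,262), scene (337,183)). The yellow one fits the description, and it stands opposite the cutter. The blue flip arm is at top (185,160), raised; the wire frame is at top (115,170). Next I measure both and confirm in a crop.

```bash
cat > m.py <<'E'
from h import *
import pickle
d=pickle.load(open("top.pkl","rb")); hsv=cv2.cvtColor(d["color"],cv2.COLOR_BGR2HSV)
uv,P=cloud(d); H=hsv[uv[:,1],uv[:,0]].astype(int)
box=lambda a,b,c,e:(uv[:,0]>a)&(uv[:,0]<b)&(uv[:,1]>c)&(uv[:,1]<e)
def rep(n,m,h=None):
    p=P[m]; print(n,m.sum(),"med",np.median(p,0).round(4),"zrange",np.percentile(p[:,2],[5,50,95]).round(4))
    (c,s,a)=cv2.minAreaRect(p[:,:2].astype(np.float32)); print("  rect",np.round(c,4),np.round(s,4),round(a,1)); return p
st=box(340,400,155,215)
red=st&((H[:,0]<8)|(H[:,0]>172))&(H[:,1]>150)&(H[:,2]>60)
rep("red",red)
w=st&(H[:,1]<90)&(H[:,2]>140)&(P[:,2]>.115); rep("white",w)
rep("bar",st&(P[:,2]>.117))
rep("ytop",st&(H[:,0]>18)&(H[:,0]<35)&(H[:,1]>120)&(abs(P[:,2]-.07)<.008))
f=box(150,235,120,200)
b=f&(H[:,0]>100)&(H[:,0]<125)&(H[:,1]>130); rep("blue",b)
t=P[b]; tt=t[t[:,2]>t[:,2].max()-.012]; print(" bluetop",tt.mean(0).round(4),cv2.minAreaRect(tt[:,:2].astype(np.float32)))
fe=box(95,235,125,165)&(abs(P[:,2]-.09)<.006)&(H[:,1]<80); rep("fence",fe)
g=box(95,135,125,215)&(P[:,2]>.145); rep("frame",g)
rep("bed",box(95,235,125,215)&(abs(P[:,2]-.02)<.006)&(H[:,0]<25)&(H[:,1]>60))
cl=box(118,165,150,182)&(abs(P[:,2]-.065)<.008); rep("clay",cl)
e=pickle.load(open("scene.pkl","rb")); eh=cv2.cvtColor(e["color"],cv2.COLOR_BGR2HSV)
uv,P=cloud(e); H=eh[uv[:,1],uv[:,0]].astype(int)
b=box(290,350,190,300)&(H[:,0]>100)&(H[:,0]<125)&(H[:,1]>130); p=rep("blueS",b)
for lo in np.arange(.1,.26,.02):
    q=p[(p[:,2]>lo)&(p[:,2]<lo+.02)]
    if len(q): print(round(lo,2),q.mean(0).round(4),len(q))
rep("redS",box(95,145,155,205)&((H[:,0]<8)|(H[:,0]>172))&(H[:,1]>150))
a=cv2.resize(d["color"][150:220,330:410],None,fx=5,fy=5,interpolation=3)
c=cv2.resize(e["color"][190:310,270:380],None,fx=3.6,fy=3.6,interpolation=3)
h=max(a.shape[0],c.shape[0]); pad=lambda i:cv2.copyMakeBorder(i,0,h-i.shape[0],0,0,0)
cv2.imwrite("pics/crop.png",np.hstack([pad(a),pad(c)])[:600,:800])
E
python3 m.py
```

```text
red 404 med [ 0.5121 -0.2329  0.1044] zrange [0.099  0.1044 0.1288]
  rect [ 0.5139 -0.241 ] [0.0594 0.0607] 22.4
white 57 med [ 0.5144 -0.2419  0.1281] zrange [0.1251 0.1281 0.1316]
  rect [ 0.5135 -0.2419] [0.0425 0.0086] 15.2
bar 192 med [ 0.5149 -0.2404  0.1274] zrange [0.1207 0.1274 0.1305]
  rect [ 0.5147 -0.2423] [0.054  0.0205] 14.9
ytop 1240 med [ 0.5086 -0.2282  0.0696] zrange [0.0657 0.0696 0.0732]
  rect [ 0.5145 -0.2411] [0.1102 0.1099] 13.8
blue 804 med [0.5732 0.2005 0.2135] zrange [0.2058 0.2135 0.2203]
  rect [0.592  0.2167] [0.1309 0.0734] 4.3
 bluetop [0.5898 0.2019 0.2168] ((0.577887237071991, 0.19986757636070251), (0.07620205730199814, 0.045276571065187454), 7.874051570892334)
fence 1039 med [0.6187 0.3075 0.0896] zrange [0.0857 0.0896 0.0931]
  rect [0.6275 0.2839] [0.0477 0.3204] 5.0
frame 701 med [0.5604 0.3752 0.1575] zrange [0.1495 0.1575 0.1607]
  rect [0.5622 0.377 ] [0.1697 0.0231] 4.7
bed 4063 med [0.5336 0.2512 0.0193] zrange [0.0159 0.0193 0.0227]
  rect [0.5708 0.2786] [0.1792 0.3192] 5.1
clay 665 med [0.5731 0.3454 0.064 ] zrange [0.06   0.064  0.0676]
  rect [0.5756 0.3341] [0.0518 0.1187] 6.4
blueS 949 med [0.5762 0.2047 0.2166] zrange [0.2098 0.2166 0.2223]
  rect [0.5798 0.2053] [0.1026 0.0423] 5.2
0.1 [0.6293 0.2274 0.1181] 1
0.2 [0.5651 0.204  0.2148] 719
0.22 [0.607  0.2072 0.2215] 229
redS 497 med [ 0.5243 -0.2272  0.1057] zrange [0.0981 0.1057 0.1294]
  rect [ 0.5159 -0.2351] [0.0528 0.0584] 46.6
```

View pics/crop.png

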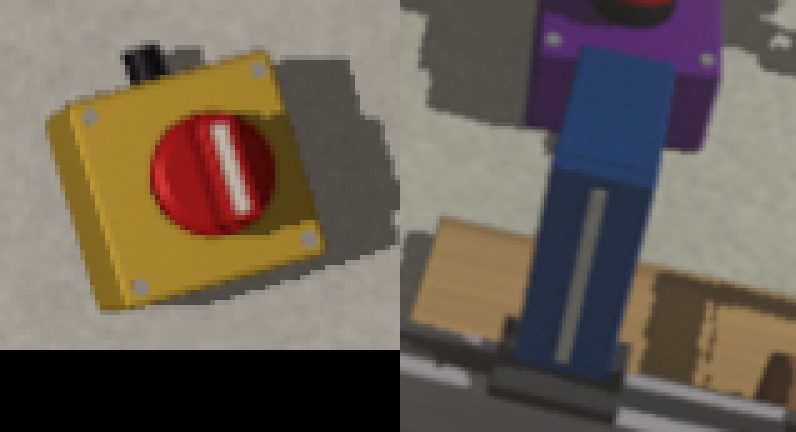

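The crop confirms the yellow box's knob, with its grip bar at about 15° to world x. It also shows the blue arm upright with its foot towards the robot. Stop axis is about (0.514, -0.242); the hinge is about (0.62, 0.205).

```bash
cat > go.py <<'E'
# usage: go.py x y z [tool-y yaw deg] -> shift in tool axes (mm) and turn
import sys
from h import *
a=list(map(float,sys.argv[1:])); s=sensors.get_state()
M=R.from_quat(s["orientation"],scalar_first=True).as_matrix()
print("shift",(M.T@(np.array(a[:3])-s["tcp_pos"])*1000).round(1))
y=np.degrees(np.arctan2(M[1,1],M[0,1]))
if len(a)>3: print("turn",round(-np.radians(a[3]-y),3))
print("tcp",np.round(s["tcp_pos"],4),"yaw",round(y,1),"t",s["clock"],"F",np.round(s["wrist_force"],1),"j",np.round(s["joint_pos"],2),"gap",s["finger_gap"])
E
python3 go.py .514 -.242 .20 104.9
```

```text
shift [-567.8 -595.6   31.4]
turn -0.663
tcp [0.2252 0.5286 0.2305] yaw 66.9 t 0.1 F [-0.4 -0.1 -0.8] j [ 1.03  0.31  0.05  1.3  -0.    1.43] gap 0.08530317052877694
```

```bash
python3 -m handwheel '[[-30,-35,0,-0.1,0],[-65,-70,0,-0.2,0],[-100,-105,0,-0.3,0],[-135,-140,0,-0.4,0],[-170,-180,0,-0.5,0],[-205,-215,0,-0.6,0],[-240,-250,0,-0.663,0],[-280,-295,0,-0.663,0]]'; python3 go.py .514 -.242 .20 104.9
```

```text
clock: 0.9
tcp_pos: [0.3637, 0.1577, 0.2312]
orientation: [0.0, -0.131, 0.991, 0.0]
wrist_force: [0.7, -0.4, -0.8]
finger_gap: 0.0
grip_force: 0.0
shift [ -41.6 -425.    31.3]
turn 0.002
tcp [0.3637 0.1577 0.2312] yaw 105.0 t 0.9 F [ 0.7 -0.4 -0.8] j [ 0.21 -0.03 -0.36  1.24  0.   -0.06] gap 3.413981457987155e-05
```

```bash
python3 -m handwheel '[[-5,-40,0,0,0],[-10,-85,0,0,0],[-15,-130,5,0,0],[-20,-175,10,0,0],[-25,-220,15,0,0],[-30,-265,20,0,0],[-33,-310,25,0,0],[-36,-350,30,0,0]]' >/dev/null; python3 go.py .514 -.242 .20 104.9
```

```text
shift [ -6.6 -74.6   0.6]
turn -0.001
tcp [ 0.4884 -0.1716  0.2006] yaw 104.9 t 1.7 F [1.  0.1 0.5] j [-0.49  0.21 -0.16  1.2   0.   -0.75] gap 5.273240421052695e-05
```

```bash
python3 -m handwheel '[[-3,-35,0,0,0],[-6,-65,0,0,0],[-7,-75,20,0,0],[-7,-75,40,0,0],[-7,-75,60,0,0],[-7,-75,60,0,0],[-7,-75,60,0,0]]' ; python3 go.py .514 -.242 .118 104.9
```

```text
clock: 2.4
tcp_pos: [0.5139, -0.2398, 0.141]
orientation: [-0.001, -0.13, 0.992, 0.001]
wrist_force: [-0.1, -0.4, 0.4]
finger_gap: -0.0003
grip_force: 0.0
shift [ 0.5 -2.2 23. ]
turn 0.0
tcp [ 0.5139 -0.2398  0.141 ] yaw 104.9 t 2.4 F [-0.1 -0.4  0.4] j [-0.58  0.34 -0.14  1.09  0.   -0.84] gap -0.0002724963288888857
```

```bash
python3 -m handwheel '[[0,-2,8,0,0],[0,-2,13,0,0],[0,-2,17,0,0],[0,-2,20,0,0],[0,-2,23,0,0],[0,-2,24,0,0],[0,-2,24,0,0],[0,-2,24,0,0]]' ; python3 go.py .514 -.242 .118 104.9
```

```text
clock: 3.2
tcp_pos: [0.5151, -0.2421, 0.118]
orientation: [0.0, -0.13, 0.992, -0.0]
wrist_force: [-2.0, 1.0, 5.8]
finger_gap: 0.0002
grip_force: 2.7
shift [1.1 0.4 0. ]
turn 0.0
tcp [ 0.5151 -0.2421  0.118 ] yaw 104.9 t 3.2 F [-2.   1.   5.8] j [-0.58  0.36 -0.17  1.04  0.   -0.84] gap 0.00020141417912378231
```

```bash
python3 -m handwheel '[[0,0,1,0,0],[0,0,2,0,0],[0,0,2,0,0],[0,0,2,0,0]]' ; python3 -m handwheel '[[0,0,-10,0,0],[0,0,-40,0,0],[0,0,-80,0,0],[0,20,-100,0,0],[0,50,-120,0,0],[0,80,-120,0,0],[0,80,-120,0,0]]'; python3 - <<'E'
from h import *
for n in ("top",):
    d=cam(n); uv,P=cloud(d); m=(abs(P[:,:2]-[.5145,-.242])<.04).all(1)&(P[:,2]>.08)&(P[:,2]<.14)
    z=P[m,2]; print(np.histogram(z,np.arange(.08,.142,.004)))
    cv2.imwrite("pics/top1.png",d["color"])
E
python3 go.py .514 -.242 .118 104.9
```

```text
clock: 3.6
tcp_pos: [0.5154, -0.2423, 0.1179]
orientation: [0.001, -0.13, 0.992, -0.001]
wrist_force: [-2.6, 1.4, 15.3]
finger_gap: -0.0001
grip_force: 7.9
clock: 4.3
tcp_pos: [0.4933, -0.1619, 0.2363]
orientation: [0.0, -0.131, 0.991, 0.0]
wrist_force: [0.6, -0.5, -0.8]
finger_gap: -0.0004
grip_force: 0.0
(array([0, 0, 0, 0, 0, 0, 0, 0, 0, 0, 0, 0, 0, 0, 0]), array([0.08 , 0.084, 0.088, 0.092, 0.096, 0.1  , 0.104, 0.108, 0.112,
       0.116, 0.12 , 0.124, 0.128, 0.132, 0.136, 0.14 ]))
shift [  1.  -81.2 117.7]
turn 0.002
tcp [ 0.4939 -0.1633  0.2357] yaw 105.0 t 4.35 F [ 0.4 -0.2 -0.2] j [-0.47  0.21 -0.09  1.28  0.   -0.74] gap -0.00034728819659992613
```

```bash
python3 -m handwheel '[[0,40,-15,0,0],[0,85,-30,0,0],[0,130,-45,0,0],[0,175,-60,0,0],[0,210,-60,0,0],[0,210,-60,0,0]]'; python3 - <<'E'
from h import *
d=cam("top"); uv,P=cloud(d); m=(abs(P[:,:2]-[.5145,-.242])<.04).all(1)&(P[:,2]>.08)&(P[:,2]<.14)
print("stop z hist",np.histogram(P[m,2],np.arange(.08,.142,.004))[0])
for n in ("top","scene"):
    if n=="scene": d=cam(n); uv,P=cloud(d)
    h=cv2.cvtColor(d["color"],cv2.COLOR_BGR2HSV)[uv[:,1],uv[:,0]].astype(int)
    m=(h[:,0]>100)&(h[:,0]<125)&(h[:,1]>100)&(P[:,0]>.5)&(P[:,0]<.7)&(abs(P[:,1]-.205)<.05)&(P[:,2]>.09)&(P[:,2]<.27)
    p=P[m]; print(n,m.sum())
    for lo in np.arange(.09,.26,.015):
        q=p[(p[:,2]>lo)&(p[:,2]<lo+.015)]
        if len(q): print(round(lo,3),len(q),np.median(q,0).round(3),"x",np.percentile(q[:,0],[3,97]).round(3),"y",np.percentile(q[:,1],[3,97]).round(3))
c=d["color"][170:320,250:400]; cv2.imwrite("pics/c2.png",cv2.resize(c,None,fx=4,fy=4))
E
python3 go.py .69 .20 .30
```

```text
clock: 4.95
tcp_pos: [0.4395, 0.0409, 0.2958]
orientation: [0.0, -0.132, 0.991, 0.0]
wrist_force: [0.3, -0.1, 0.4]
finger_gap: 0.0002
grip_force: 0.0
stop z hist [  1  14  88 152  28   9  14   7  54 105  23   0   0   0   0]
top 819
0.09 6 [0.64  0.229 0.099] x [0.621 0.642] y [0.21 0.25]
0.12 2 [0.624 0.188 0.127] x [0.624 0.625] y [0.188 0.189]
0.135 3 [0.624 0.183 0.14 ] x [0.622 0.627] y [0.183 0.19 ]
0.15 3 [0.622 0.183 0.159] x [0.621 0.625] y [0.182 0.183]
0.165 3 [0.619 0.183 0.173] x [0.618 0.622] y [0.182 0.183]
0.18 3 [0.616 0.182 0.193] x [0.615 0.618] y [0.182 0.183]
0.195 203 [0.54  0.199 0.208] x [0.528 0.569] y [0.179 0.219]
0.21 596 [0.583 0.201 0.215] x [0.545 0.614] y [0.182 0.222]
scene 2059
0.105 82 [0.633 0.21  0.115] x [0.63  0.635] y [0.191 0.228]
0.12 142 [0.631 0.214 0.127] x [0.628 0.634] y [0.19  0.229]
0.135 129 [0.628 0.215 0.142] x [0.625 0.631] y [0.191 0.228]
0.15 136 [0.626 0.214 0.158] x [0.623 0.629] y [0.19  0.227]
0.165 134 [0.624 0.214 0.173] x [0.621 0.626] y [0.19  0.227]
0.18 149 [0.621 0.214 0.187] x [0.618 0.624] y [0.19  0.228]
0.195 226 [0.618 0.205 0.206] x [0.528 0.621] y [0.183 0.227]
0.21 1061 [0.585 0.205 0.217] x [0.537 0.618] y [0.185 0.226]
shift [-282.8   91.6   -5. ]
tcp [0.4405 0.0384 0.2951] yaw 105.0 t 5.05 F [ 0.2 -0.7  0.2] j [-0.09  0.04 -0.13  1.4  -0.   -0.36] gap 7.746169199775064e-05
```

```bash
python3 -m handwheel '[[-40,20,-5,0,0],[-80,35,-5,0,0],[-120,55,-5,0,0],[-160,70,-5,0,0],[-200,80,-5,0,0],[-240,90,-5,0,0],[-265,98,-5,0,0],[-265,98,-5,0,0]]'; python3 go.py .67 .212 .185
```

```text
clock: 5.85
tcp_pos: [0.6743, 0.2005, 0.2955]
orientation: [-0.002, -0.129, 0.992, -0.0]
wrist_force: [0.6, 0.1, 0.1]
finger_gap: -0.0002
grip_force: 0.0
shift [  0.8  12.2 110.5]
tcp [0.6743 0.2005 0.2955] yaw 104.8 t 5.85 F [0.6 0.1 0.1] j [ 0.18  0.6   0.65  1.63  0.   -0.08] gap -0.00023467764406068491
```

```bash
python3 -m handwheel '[[1,12,30,0,0],[1,12,65,0,0],[1,12,95,0,0],[1,12,103,0,0],[1,12,103,0,0],[1,12,103,0,0]]'; python3 go.py .541 .2005 .119
```

```text
clock: 6.45
tcp_pos: [0.6679, 0.2116, 0.1989]
orientation: [0.001, -0.129, 0.992, 0.0]
wrist_force: [0.8, 0.6, 0.2]
finger_gap: -0.0001
grip_force: 0.0
shift [125.7  21.8  79.7]
tcp [0.6679 0.2116 0.1989] yaw 104.8 t 6.45 F [0.8 0.6 0.2] j [ 0.19  0.58  0.37  1.37 -0.   -0.07] gap -0.00013583702091716476
```

```bash
python3 -m handwheel '[[18,3,0,0,0],[34,6,0,0,0],[41,7,0,0,0],[49,9,1,0,0],[57,10,3,0,0],[64,11,6,0,0],[71,12,9,0,0],[71,12,9,0,0]]'; python3 go.py .541 .2005 .119; python3 - <<'E'
from h import *
d=cam("scene"); cv2.imwrite("pics/s2.png",cv2.resize(d["color"][120:360,230:470],None,fx=2.4,fy=2.4))
E
```

```text
clock: 7.25
tcp_pos: [0.5939, 0.2057, 0.1876]
orientation: [-0.001, -0.13, 0.992, -0.0]
wrist_force: [-0.2, -1.3, 0.7]
finger_gap: 0.0003
grip_force: 0.0
shift [52.3  8.6 68.7]
tcp [0.5939 0.2057 0.1876] yaw 104.9 t 7.25 F [-0.2 -1.3  0.7] j [ 0.21  0.43  0.12  1.25  0.   -0.05] gap 0.00033351088369330237
```

View pics/s2.png

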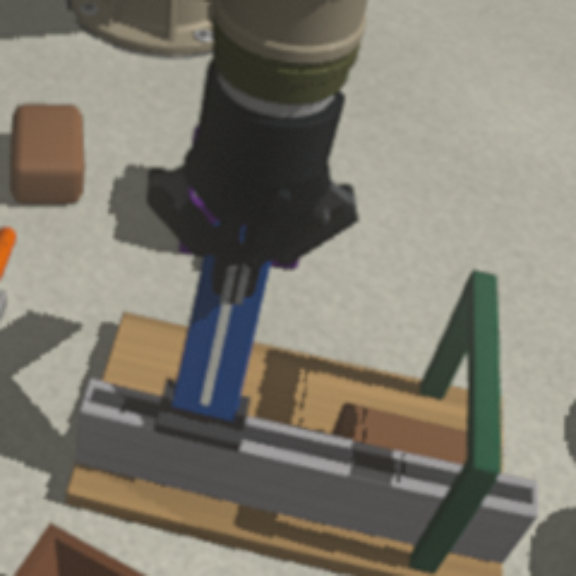

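The scene crop shows the fingers at (235,285) behind the blue arm, on its white line, and the arm is tilting towards the robot. I carry on along the arc.

```bash
python3 -m handwheel '[[10,2,9,0,0],[16,3,15,0,0],[21,4,21,0,0],[26,4,28,0,0],[31,5,36,0,0],[35,6,44,0,0],[37,6,52,0,0],[37,6,52,0,0]]'; python3 go.py .541 .2005 .119
```

```text
clock: 8.1
tcp_pos: [0.5567, 0.2018, 0.1346]
orientation: [-0.001, -0.13, 0.992, -0.0]
wrist_force: [-0.2, 0.2, -0.1]
finger_gap: -0.0002
grip_force: 0.0
shift [15.5  2.8 15.7]
tcp [0.5567 0.2018 0.1346] yaw 104.9 t 8.1 F [-0.2  0.2 -0.1] j [ 0.21  0.39 -0.08  1.1   0.   -0.05] gap -0.00021959205147552781
```

```bash
python3 -m handwheel '[[1,0,6,0,0],[2,0,12,0,0],[2,0,17,0,0],[2,0,19,0,0],[2,0,20,0,0],[2,0,20,0,0],[2,0,20,0,0]]'; python3 go.py .541 .2005 .119
```

```text
clock: 8.8
tcp_pos: [0.5561, 0.2016, 0.1187]
orientation: [0.001, -0.13, 0.992, 0.0]
wrist_force: [-7.2, -0.7, 15.1]
finger_gap: -0.0001
grip_force: 7.7
shift [14.8  2.8 -0.4]
tcp [0.5561 0.2016 0.1187] yaw 104.9 t 8.8 F [-7.2 -0.7 15.1] j [ 0.21  0.4  -0.11  1.06 -0.   -0.05] gap -0.00014235049428105276
```

```bash
python3 -m handwheel '[[0,0,1,0,0],[0,0,1,0,0],[0,0,-15,0,0],[0,0,-60,0,0],[0,0,-110,0,0],[0,-40,-110,0,0],[0,-85,-110,0,0],[0,-130,-110,0,0]]' >/dev/null; python3 -m handwheel '[[0,-45,0,0,0.5],[0,-90,0,0,0.5],[0,-135,0,0,0.5],[0,-180,0,0,0.5],[0,-225,0,0,0.5],[0,-260,0,0,0.5],[0,-260,0,0,0.5]]'; python3 go.py .5145 -.242 .20 104.9;  python3 - <<'E'
from h import *
d=cam("scene"); uv,P=cloud(d)
h=cv2.cvtColor(d["color"],cv2.COLOR_BGR2HSV)[uv[:,1],uv[:,0]].astype(int)
m=(h[:,0]>100)&(h[:,0]<125)&(h[:,1]>100)&(P[:,0]>.5)&(P[:,0]<.7)&(abs(P[:,1]-.205)<.05)&(P[:,2]>.09)&(P[:,2]<.27)
p=P[m]; print(m.sum(),np.percentile(p[:,2],[3,50,97]).round(4)); c=np.linalg.lstsq(np.c_[p[:,:2],np.ones(len(p))],p[:,2],rcond=None)[0]; print("slope",c.round(3))
w=cam("wrist"); cv2.imwrite("pics/w1.png",w["color"])
E
```

```text
clock: 10.3
tcp_pos: [0.6571, -0.1806, 0.2247]
orientation: [-0.0, -0.127, 0.992, -0.001]
wrist_force: [0.5, 0.3, -0.6]
finger_gap: 0.0428
grip_force: 0.0
shift [153.4 -23.5  24.8]
turn -0.005
tcp [ 0.6571 -0.1806  0.2247] yaw 104.6 t 10.3 F [ 0.5  0.3 -0.6] j [-0.39  0.53  0.36  1.4  -0.   -0.64] gap 0.042777794538091225
1080 [0.1177 0.12   0.122 ]
slope [-0.003 -0.002  0.122]
```

View pics/w1.png

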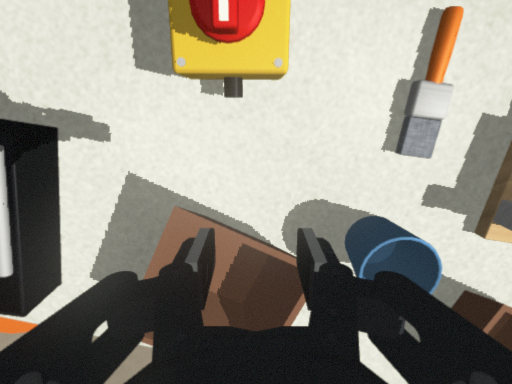

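The wrist view shows the yellow box's knob at (227,15), its bar upright in the image and so square to the fingers. The flip arm measures level (slope 0.003).

```bash
python3 -m handwheel '[[40,-6,5,0,0.5],[80,-12,10,0,0.5],[120,-18,20,0,0.5],[153,-23,25,0,0.5],[153,-23,50,0,0.5],[153,-23,75,0,0.5],[153,-23,75,0,0.5],[153,-23,75,0,0.5]]'; python3 go.py .5148 -.242 .098 104.9; python3 - <<'E'
from h import *
d=cam("scene"); w=cam("wrist")
cv2.imwrite("pics/w2.png",np.hstack([cv2.resize(d["color"][120:270,50:200],(400,400)),cv2.resize(w["color"],(400,300))[[*range(300)]+[0]*100]]))
E
```

```text
clock: 11.2
tcp_pos: [0.5144, -0.2356, 0.1516]
orientation: [-0.0, -0.131, 0.991, 0.0]
wrist_force: [0.6, -0.5, 0.1]
finger_gap: 0.0424
grip_force: 0.0
shift [ 1.2 -6.3 53.6]
turn 0.002
tcp [ 0.5144 -0.2356  0.1516] yaw 105.0 t 11.2 F [ 0.6 -0.5  0.1] j [-0.57  0.33 -0.13  1.11  0.   -0.83] gap 0.04241766590156844
```

View pics/w2.png

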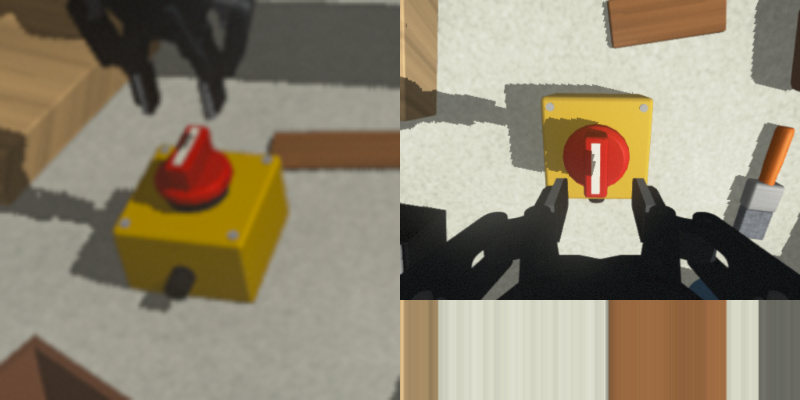

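The fingers straddle the knob's bar: in the wrist view the bar is at x≈596 and the fingers are centred at about 600. A small y shift, then I descend and grip.

```bash
python3 -m handwheel '[[1,-6,15,0,0.5],[1,-6,35,0,0.5],[1,-6,48,0,0.5],[1,-6,52,0,0.5],[1,-6,52,0,0.5]]' ; python3 go.py .5148 -.242 .098 104.9; python3 -m handwheel '[[0,0,0,0,0.2],[0,0,0,0,0.1],[0,0,0,0,0.1],[0,0,0,0,0.1],[0,0,0,0,0.1]]' 40; python3 go.py .5148 -.242 .098 104.9
```

```text
clock: 11.8
tcp_pos: [0.5151, -0.2427, 0.0992]
orientation: [-0.0, -0.13, 0.992, 0.0]
wrist_force: [0.8, -0.2, 0.2]
finger_gap: 0.0429
grip_force: 0.0
shift [0.1 0.7 1.2]
turn 0.0
tcp [ 0.5151 -0.2427  0.0992] yaw 104.9 t 11.8 F [ 0.8 -0.2  0.2] j [-0.58  0.38 -0.2   1.    0.   -0.84] gap 0.04290232712518217
clock: 12.3
tcp_pos: [0.515, -0.2406, 0.1007]
orientation: [0.001, -0.13, 0.991, 0.002]
wrist_force: [-1.2, 8.6, 6.6]
finger_gap: 0.019
grip_force: 41.0
shift [ 0.6 -1.3  2.7]
turn 0.001
tcp [ 0.515  -0.2406  0.1007] yaw 105.0 t 12.3 F [-1.2  8.6  6.6] j [-0.58  0.37 -0.2   1.    0.   -0.84] gap 0.019014471490987533
```

```bash
python3 -m handwheel '[[0,2,0,0.1,0.1],[0,2,0,0.22,0.1],[0,2,0,0.34,0.1],[0,2,0,0.48,0.1],[0,2,0,0.62,0.1],[0,2,0,0.76,0.1],[0,2,0,0.9,0.1],[0,2,0,1.03,0.1]]' 60; python3 -m handwheel '[[0,0,0,0,0.1],[0,0,0,0,0.1]]'; python3 go.py .5148 -.242 .098 104.9
```

```text
clock: 13.1
tcp_pos: [0.5147, -0.2405, 0.1008]
orientation: [0.0, 0.378, 0.926, 0.0]
wrist_force: [-2.1, 3.0, 5.8]
finger_gap: 0.0185
grip_force: 62.7
clock: 13.3
tcp_pos: [0.5147, -0.2405, 0.1008]
orientation: [0.0, 0.375, 0.927, 0.0]
wrist_force: [-1.9, 3.4, 4.9]
finger_gap: 0.0185
grip_force: 62.7
shift [-1.1 -1.   2.8]
turn -1.029
tcp [ 0.5147 -0.2405  0.1008] yaw 45.9 t 13.3 F [-1.9  3.4  4.9] j [-0.58  0.37 -0.2   1.    0.    0.19] gap 0.018532817169762118
```

Turned 1.03 rad. Now open, lift straight up and check.

```bash
python3 -m handwheel '[[0,0,0,0,0.5],[0,0,0,0,0.5],[0,0,0,0,0.5],[0,0,-15,0,0.5],[0,0,-40,0,0.5],[0,0,-80,0,0.5],[0,0,-120,0,0.5],[0,0,-120,0,0.5]]'; python3 -m handwheel '[[40,30,-20,0,0.5],[80,60,-20,0,0.5],[110,90,-20,0,0.5],[110,130,-20,0,0.5],[110,150,-20,0,0.5],[110,150,-20,0,0.5],[110,150,-20,0,0.5]]'; python3 - <<'E'
from h import *
d=cam("top"); uv,P=cloud(d); m=(abs(P[:,:2]-[.5145,-.242])<.035).all(1)&(P[:,2]>.08)&(P[:,2]<.14)
print("stop z hist",np.histogram(P[m,2],np.arange(.08,.142,.004))[0], np.median(P[m&(P[:,2]>.114)],0).round(4))
print(cv2.minAreaRect(P[m&(P[:,2]>.117)][:,:2].astype(np.float32)))
cv2.imwrite("pics/end.png",d["color"])
d=cam("scene"); uv,P=cloud(d)
h=cv2.cvtColor(d["color"],cv2.COLOR_BGR2HSV)[uv[:,1],uv[:,0]].astype(int)
m=(h[:,0]>100)&(h[:,0]<125)&(h[:,1]>100)&(abs(P[:,0]-.6)<.1)&(abs(P[:,1]-.205)<.05)&(P[:,2]>.09)&(P[:,2]<.27)
p=P[m]; print("flip",np.linalg.lstsq(np.c_[p[:,:2],np.ones(len(p))],p[:,2],rcond=None)[0].round(3))
m=(abs(P[:,:2]-[.5145,-.242])<.035).all(1)&(P[:,2]>.08)&(P[:,2]<.14); print("scene stop top z",np.percentile(P[m,2],[90,95,98]).round(4))
E
```

```text
clock: 14.1
tcp_pos: [0.5172, -0.2428, 0.2251]
orientation: [0.005, 0.375, 0.927, -0.001]
wrist_force: [0.6, -0.6, -0.5]
finger_gap: 0.0426
grip_force: 0.0
clock: 14.8
tcp_pos: [0.5396, -0.0566, 0.2384]
orientation: [-0.001, 0.375, 0.927, -0.0]
wrist_force: [-0.3, -0.3, 0.2]
finger_gap: 0.0427
grip_force: 0.0
stop z hist [ 0  0  0  0  0 19  3  0  0  0  0  0  0  0  0] [nan nan nan]
((0.0, 0.0), (0.0, 0.0), 0.0)
flip [-0.003  0.002  0.121]
scene stop top z [0.1292 0.1299 0.1306]
  return _methods._mean(a, axis=axis, dtype=dtype,
  ret = um.true_divide(
```

View pics/end.png

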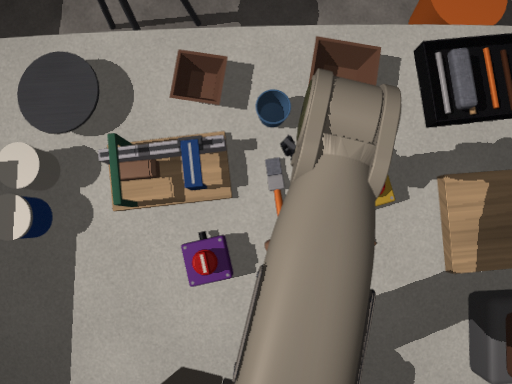

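The top view shows the flip arm down at (190,165), the clay bar still at (138,168) and the robot clear of everything. The arm hides the stop in that view. In the scene view the knob's top is at 0.130 m, as at the start (0.129 m), so it is up.

```bash
python3 -c "
from h import *
print(workorder.hand_in())"
```

```text
the job is handed in; nothing more can be done
None
```

The job is handed in: I pressed and latched the red stop, swung the flip stop fully down, and twisted the knob about 1.03 rad so it sprang back up; the clay bar looks unmoved, the robot is clear, and no verdict came back.

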